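# Erect a carton in its gluing jig and hold the sprung clamp home

## Task

Get the small packing carton in the gluing jig set up: raise its three leaning panels (left, near and far) until each stands upright, so that with the fixed wall they make an open box. Then push the sprung clamp slide in past its ratchet click until it is fully home with its wooden pad against the carton's fixed wall, and finish while still holding it pressed there: do not let go. Do not push the clamp in before all three panels are up, and do not knock the other things on the table about.

Things in the scene. Friction and masses are not known exactly. Their poses are not given: they have to be found in the camera images.
- jig: Gluing jig, fixed: plywood plate 10 mm thick (own x -75 to 75 mm, y -275 to 95 mm) carrying a small carton. Origin on the table's surface under the centre of the carton, z up, x away from the robot, y to the left. Carton floor 90 mm along x, 130 mm along y, top 18 mm above the table; hinged panels on its far (+x), left (+y) and near (-x) edges, a fixed wall on the right (-y).
- fixed_wall (a point): Middle of the upper edge of the carton's fixed right-hand wall, on its outer face, 78 mm above the table. The clamp's pad comes against this face from the right.
- panel_far (a joint): Angle of the far panel, rad: 0 flat outwards, 1.571 upright at its stop; starts leaning outwards at 0.65 to 1.0. Flat cardboard, 5 mm thick, 60 mm from hinge to free edge, 126 mm wide; outer face smooth (friction about 0.3). It stays where it is left; an inward push from outside raises it (1 to 2 N near its free edge, more lower down). Its inner face passes through the hinge line, at x = +45 mm of the jig, 20 mm above the table.
- panel_left (a joint): Angle of the left panel, rad: 0 flat outwards, 1.571 upright at its stop; starts leaning outwards at 0.65 to 1.0. Flat cardboard, 5 mm thick, 60 mm from hinge to free edge, 86 mm wide; outer face smooth (friction about 0.3). It stays where it is left; an inward push from outside raises it (1 to 2 N near its free edge, more lower down). Its inner face passes through the hinge line, at y = +65 mm of the jig, 20 mm above the table.
- panel_near (a joint): Angle of the near panel, rad: 0 flat outwards, 1.571 upright at its stop; starts leaning outwards at 0.65 to 1.0. Flat cardboard, 5 mm thick, 60 mm from hinge to free edge, 126 mm wide; outer face smooth (friction about 0.3). It stays where it is left; an inward push from outside raises it (1 to 2 N near its free edge, more lower down). Its inner face passes through the hinge line, at x = -45 mm of the jig, 20 mm above the table.
- panel_far_edge (a point): Middle of the far panel's free edge (half-way through its thickness).
- panel_left_edge (a point): Middle of the left panel's free edge (half-way through its thickness).
- panel_near_edge (a point): Middle of the near panel's free edge (half-way through its thickness).
- push_face (a point): Middle of the width of the rear face of the clamp slide's upright steel push plate, 75 mm above the table: push here. Plate 50 mm wide, 8 mm thick, from 44 to 105 mm above the table, at the slide's end away from the carton; free space behind it. The point's y axis is the slide's travel, towards the carton (the jig's +y).
- slide (a joint): Travel of the clamp slide towards the carton, m: 0 sprung out, 0.050 fully home at its stop, wooden pad against the fixed wall. The spring pushes back with 6 N at 0, 13.5 N at 0.050; the pawl adds up to about 4 N on the way. It clicks at about 0.032: let go past that, it springs back only to about 0.032; before it, all the way out.
- bridge (a point): Middle of the top of the steel bridge (64 mm across, 20 mm along the travel, 88 mm above the table) fixed over the slide between push plate and pad. It carries the sprung vertical pawl pin; the pin's knob is 105 mm above the table and rises 8 mm.
- dummy_hand: Bystander, loose, to be left alone: mannequin hand with wrist, skin-coloured, about 200 x 90 mm, 44 mm high, fingers along its x. Origin at the centre of its underside.
- sanding_block: Bystander, loose, to be left alone: cork sanding block 110 x 62 x 32 mm. Origin at the centre of its underside.
- tape_roll: Bystander, loose, to be left alone: paper tape roll lying flat, 90 mm across, 25 mm high. Origin at the centre of its underside.
- filler_can: Bystander, loose, to be left alone: bare metal can 72 mm across, 75 mm high. Origin at the centre of its underside.
- glue_bottle: Bystander, loose, to be left alone: white bottle 60 mm across, 150 mm high. Origin at the centre of its underside.
- cup: Bystander, loose, to be left alone: white cup 76 mm across, 85 mm high. Origin at the centre of its underside.
- spatula: Bystander, loose, to be left alone: spatula lying flat. Origin at the centre of its underside.

How it is judged:
By the outcome, as a careful person would: the job done as asked, in the order asked, and still so for the second after the job is handed in, while the arm keeps its last pose, push and grip.
It also fails if it takes over 58 s, if anything falls off the work surface, if the arm or the gripper's body presses on something with over 40 N, if the wrist force passes 120 N, or if a joint passes its speed limit or range.

## Robot

A 6-joint arm with a two-finger parallel gripper is mounted at the origin on the work surface. World frame = base frame: x ahead of the robot, y to its left, z up, the work surface at z = 0. Lengths are in mm, angles in rad, forces in N, time in s.
With the tool pointing down it reaches from about 250 to 775 mm from the base axis. Payload 4 kg.
Tool frame: the origin (TCP) lies midway between the tips of the shut fingers; the grasp point (between the pads) lies 19 mm behind it; z points along the fingers, y is the line along which they close (so a half turn about z gives the same grasp; the last joint's range is limited). The gripper opens to 94 mm and grips with 3 to 60 N. Pads are 16 mm wide; open, the fingers measure 119 mm over their backs; the gripper's body (75 mm by 177 mm) begins 78 mm behind the grasp point.
Start: joints at [-1.25, 0.087, 1.371, -0, 1.684, -0.103], TCP at [226.175, -501.363, 205.506] pointing down, gripper open.
Joint ranges: [-3.1, 3.1], [-0.76, 2.03], [0.27, 2.55], [-1.08, 4.22], [0.17, 2.65], [-2.57, 2.57]. Speed limits (rad/s): [2.79, 2.79, 3.14, 3.14, 3.14, 3.14].

## Interface

Orientations are given as a rotation vector (axis times angle).
In Python, from bench import sense, snapshot, close_job gives the robot as it stands.
- The arm moves only by the shell command python3 -m inch 'ROWS'. ROWS is JSON, a list of rows, each a list of 7 numbers: the opening, from -1 (shut) to 1 (fully open), so that 0 is half open, then the shift along the world's x, y, z as a fraction of full scale, then the turn, a rotation vector about the world's x, y, z as a fraction of full scale. A call has exactly 5 rows; each row is the pose to reach, as a shift and turn from the pose commanded when the call began, turning the shorter way round; what a row does not reach only later rows make up. Full scale, the value 1, is 0.3 m for a shift and 180 degrees for a turn. A row lasts 1/10 s, in which the tool goes at most 50 mm and 8.59 degrees, less where a joint would pass 70% of its speed; a pose out of reach is approached as far as the arm can. A call with a number of a shift or a turn outside -1 to 1 is refused whole. A call with a gripper value outside its range is refused whole. The fingers move at their own pace and stop on an object; the grip force is fixed at half the most. Time passes only in rows, so rows that repeat a pose let the fingers close, or fill a call up. It gives the time, the measured TCP pose, the force, the opening and the grip force at its end, in the units of the state.
- sense(): the state, without advancing time (a new reading comes with each control period).
- snapshot(name): name is "side" or "top" or "wrist"; returns a dict with "color" (420x560x3 uint8, red, green, blue), "z_map" (420x560 float32, mm along the optical axis (not along the pixel's ray), 0 where there is no reading), "K" (3x3 intrinsics, pixels), "rvec" (rotation vector, rad) and "tvec" (3), from world to camera coordinates, as OpenCV has them; the wrist camera has in their place "hand_eye" (4x4, takes a point from camera to tool coordinates, whose origin is the TCP and whose axes are the flange's). Camera axes: x right, y down, z forward; pixel columns grow to the right and rows downward; lengths in mm; the calibration is good to about 2 mm. A picture is of the moment at which its call begins: read the wrist's pose just before it.
- close_job(): hands the job in; it is judged then, once.
The state is a dict: "time_s": time; "joints": joint angles; "qvel": joint speeds; "joint_efforts": joint torques, N m; "position": TCP position; "eef_rot": TCP orientation; "ft_force": force on the tool from outside, world axes, zero at the start; "torque": the same for the moment, N m; "width": opening from 0.0 (shut) to 1.0 (fully open); "gripper_force": force on a finger pad.
Only numpy, scipy, OpenCV 4.12 (cv2) and the standard library are available. Lean on these libraries where they do the work, as an engineer would, in place of code of your own. Each camera call takes 0.05 s, during which the arm holds its last target. There are 200 camera calls.

## Working session

There is one attempt and no reset: what is moved stays moved. The work goes in short steps, Python scripts to look and compute and a shell command to move; the robot and the scene stay as the last step left them, time stands still between calls to the robot, and variables do not carry over. Pictures are saved under pics/ and viewed, at most 10 in all, crops included, and the job is handed in when it is done.

```bash
mkdir -p pics
cat > h.py <<'E'
import numpy as np, cv2
from bench import sense, snapshot
def save(n,f):
    s=snapshot(n); cv2.imwrite('pics/'+f+'.png',s['color'][:,:,::-1]); np.savez(f+'.npz',**s); return s
def cloud(s):
    z=s['z_map']; v,u=np.indices(z.shape); K=s['K']
    P=np.stack([(u-K[0,2])/K[0,0]*z,(v-K[1,2])/K[1,1]*z,z],-1)
    R=cv2.Rodrigues(s['rvec'])[0]
    return (P-s['tvec'].ravel())@R   # world, HxWx3
E
python3 - <<'E'
from h import *
for n in('top','side'): 
    s=save(n,n+'0'); print(n,s['K'],s['rvec'].ravel(),s['tvec'].ravel())
a=sense(); print({k:a[k] for k in a})
E
```

```text
top [[403.48242854   0.         281.12739662]
 [  0.         403.48242854 212.33193902]
 [  0.           0.           1.        ]] [ 2.16598532 -2.22541418  0.06938059] [ 34.26458591 571.06251493 968.13429921]
side [[401.33627787   0.         278.50004148]
 [  0.         401.33627787 212.51591061]
 [  0.           0.           1.        ]] [ 0.20580394 -2.7517058   1.41348235] [567.46169373 122.58070777 976.39552328]
{'time_s': 0.1, 'joints': array([-1.25006497e+00,  8.78782306e-02,  1.37207689e+00,  2.69355645e-05,
        1.68355620e+00, -1.03078373e-01]), 'qvel': array([-3.65898163e-05, -2.09360878e-03, -5.22153839e-03,  6.50711393e-04,
       -1.26498804e-04, -4.87992676e-04]), 'joint_efforts': array([ 2.98977095e-03, -3.41254306e+01, -3.03301048e+01,  7.21321022e-02,
        3.05171055e-02, -9.96008430e-05]), 'position': array([ 226.04586368, -500.88479341,  204.43606571]), 'eef_rot': array([-3.06945317e+00, -6.60350584e-01,  2.85367224e-04]), 'ft_force': array([ 0.14502249, -0.43421851, -0.63709965]), 'torque': array([ 0.01801475,  0.03693876, -0.01062777]), 'gripper_force': 0.0, 'width': 0.9992704315878511}
```

View pics/top0.png

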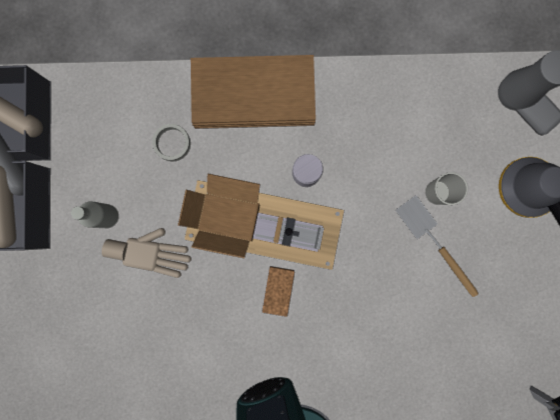

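View pics/side0.png

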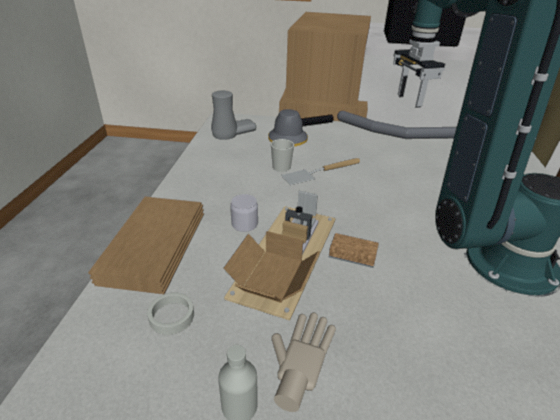

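The top view shows the jig at the centre: carton at about (228,210), bridge (290,233), push plate near (320,237), plate right edge (343,208)–(333,268). The hand is near the left panel (185,260), the cork block at (279,291), and the can at (307,169). The side view shows the same layout.

Run:
```python
from h import *
s=dict(np.load('top0.npz')); P=cloud(s); c=s['color']; hsv=cv2.cvtColor(c,cv2.COLOR_RGB2HSV)
print('table z',np.median(P[300:400,100:200,2]))
for p in [(200,186),(340,212),(331,264),(300,262),(250,255),(337,240)]: print(p,hsv[p[1],p[0]],P[p[1],p[0]].round(0))
m=((abs(P[...,2]-10)<5)&(hsv[...,1]>60)&(hsv[...,2]>120)).astype(np.uint8); m[:,:180]=0;m[:,350:]=0;m[:170]=0;m[280:]=0
cv2.imwrite('pics/m.png',cv2.resize(m*255,None,fx=1,fy=1))
pts=P[m>0][:,:2].astype(np.float32); r=cv2.minAreaRect(pts); print(len(pts),r,cv2.boxPoints(r))
# crop enlarged of both
a=cv2.resize(c[165:280,170:355],None,fx=4,fy=4,interpolation=cv2.INTER_CUBIC)
cv2.imwrite('pics/crop.png',a[:,:,::-1])
```

```text
table z -0.9637776985886732
(200, 186) [  0   2 136] [642. 216.  13.]
(340, 212) [ 17  90 168] [ 569. -126.    7.]
(331, 264) [ 18  91 169] [ 443. -100.    9.]
(300, 262) [ 18  83 157] [450. -24.  13.]
(250, 255) [ 20   5 156] [469.  98.  -2.]
(337, 240) [ 17  80 140] [ 501. -116.    9.]
3607 ((543.7264404296875, 61.47825622558594), (368.5467224121094, 149.56959533691406), 76.85888671875) [[ 429.00546 -100.96721]
 [ 574.65826 -134.97188]
 [ 658.4474   223.92372]
 [ 512.7946   257.9284 ]]
```

View pics/crop.png

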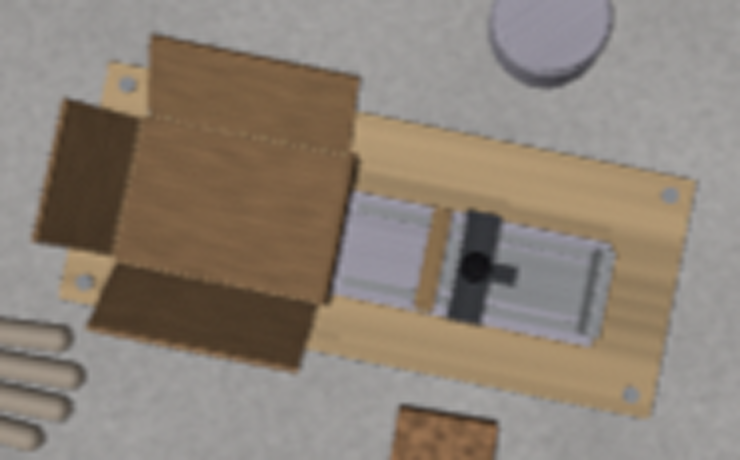

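```bash
cat >> h.py <<'E'
O=np.array([564.,149.]); A=np.deg2rad(-13.1); X=np.array([np.cos(A),np.sin(A)]); Y=np.array([-X[1],X[0]])
def loc(P): d=P[...,:2]-O; return np.stack([d@X,d@Y,P[...,2]],-1)
def wor(x,y): return O+x*X+y*Y
E
python3 - <<'E'
from h import *
for n in('top0','side0'):
    s=dict(np.load(n+'.npz')); L=loc(cloud(s)).reshape(-1,3)
    def q(name,m):
        p=L[m]; print(n,name,len(p), len(p) and (np.percentile(p,[3,50,97],axis=0).round(0).tolist()))
    x,y,z=L.T
    q('plate',(abs(x)<40)&(y<-170)&(y>-290)&(z>85)&(z<120))
    q('bridge',(abs(x)<40)&(y<-90)&(y>-170)&(z>80)&(z<120))
    q('far',(x>46)&(x<115)&(abs(y)<60)&(z>25)&(z<90))
    q('near',(x<-46)&(x>-115)&(abs(y)<60)&(z>25)&(z<90))
    q('left',(abs(x)<40)&(y>66)&(y<130)&(z>25)&(z<90))
    q('can',(x>60)&(x<180)&(y<-60)&(y>-220)&(z>65)&(z<85))
    q('hand',(x<10)&(y>70)&(x>-180)&(y<300)&(z>15)&(z<60)&(((x<-45)|(y>125))))
    q('leftout',(abs(x)<50)&(y>120)&(y<220)&(z>12))
    q('behind',(abs(x)<90)&(y<-215)&(y>-330)&(z>20))
E
```

```text
top0 plate 96 [[-29.0, -225.0, 92.0], [-7.0, -221.0, 104.0], [17.0, -218.0, 107.0]]
top0 bridge 250 [[-36.0, -160.0, 85.0], [-6.0, -150.0, 88.0], [24.0, -141.0, 105.0]]
top0 far 905 [[52.0, -56.0, 26.0], [71.0, -0.0, 45.0], [89.0, 56.0, 61.0]]
top0 near 835 [[-85.0, -57.0, 27.0], [-69.0, 0.0, 48.0], [-51.0, 56.0, 65.0]]
top0 left 620 [[-38.0, 70.0, 27.0], [0.0, 86.0, 49.0], [38.0, 102.0, 67.0]]
top0 can 662 [[117.0, -195.0, 66.0], [146.0, -166.0, 74.0], [175.0, -137.0, 77.0]]
top0 hand 2388 [[-161.0, 83.0, 16.0], [-123.0, 178.0, 22.0], [-47.0, 271.0, 45.0]]
top0 leftout 0 0
top0 behind 181 [[-34.0, -225.0, 21.0], [-7.0, -218.0, 92.0], [23.0, -216.0, 106.0]]
side0 plate 161 [[-29.0, -223.0, 86.0], [-5.0, -217.0, 97.0], [20.0, -214.0, 106.0]]
side0 bridge 236 [[-36.0, -158.0, 81.0], [-6.0, -144.0, 88.0], [25.0, -138.0, 105.0]]
side0 far 911 [[53.0, -55.0, 26.0], [71.0, 4.0, 44.0], [89.0, 56.0, 62.0]]
side0 near 503 [[-84.0, -56.0, 26.0], [-68.0, 5.0, 50.0], [-49.0, 57.0, 66.0]]
side0 left 163 [[-37.0, 78.0, 28.0], [-0.0, 102.0, 65.0], [38.0, 105.0, 69.0]]
side0 can 372 [[118.0, -192.0, 66.0], [146.0, -158.0, 75.0], [176.0, -133.0, 77.0]]
side0 hand 3426 [[-161.0, 89.0, 16.0], [-127.0, 186.0, 23.0], [-76.0, 273.0, 44.0]]
side0 leftout 0 0
side0 behind 338 [[-30.0, -223.0, 29.0], [-9.0, -217.0, 79.0], [18.0, -215.0, 105.0]]
```

```bash
python3 -m inch '[[-1,0.05,0.15,0,0,0,0.03],[-1,0.1,0.3,0,0,0,0.06],[-1,0.15,0.45,0,0,0,0.09],[-1,0.2,0.6,0,0,0,0.12],[-1,0.25,0.75,0,0,0,0.146]]'
python3 -m inch '[[-1,0.05,0.15,0,0,0,0.03],[-1,0.1,0.3,0,0,0,0.06],[-1,0.15,0.45,0,0,0,0.09],[-1,0.2,0.6,0,0,0,0.12],[-1,0.25,0.75,0,0,0,0.146]]'
python3 -m inch '[[-1,0.05,0.15,0,0,0,0],[-1,0.1,0.3,0,0,0,0],[-1,0.15,0.45,0,0,0,0],[-1,0.2,0.6,0,0,0,0],[-1,0.25,0.75,0,0,0,0]]'; python3 -c "
from h import *
p=sense()['position'];print((wor(-115,0)-p[:2])/300,(48-p[2])/300)"
```

```text
time_s: 0.6
position: [301.2, -274.4, 204.9]
eef_rot: [-2.838, -1.345, -0.0]
ft_force: [0.9, -1.2, 0.2]
width: 0.615
gripper_force: 0.0
time_s: 1.1
position: [376.1, -49.4, 205.3]
eef_rot: [2.458, 1.956, 0.0]
ft_force: [1.1, -0.3, -0.2]
width: 0.184
gripper_force: 0.0
time_s: 1.6
position: [451.1, 175.7, 205.1]
eef_rot: [2.461, 1.953, -0.001]
ft_force: [0.5, -0.4, 0.6]
width: 0.006
gripper_force: 0.0
[ 0.00295862 -0.00206553] -0.5237284206165201
```

```bash
python3 -m inch '[[-1,0,0,-0.14,0,0,0],[-1,0,0,-0.28,0,0,0],[-1,0,0,-0.42,0,0,0],[-1,0,0,-0.533,0,0,0],[-1,0,0,-0.533,0,0,0]]'
python3 -m inch '[[-1,0.03,-0.007,0,0,0,0],[-1,0.06,-0.014,0,0,0,0],[-1,0.09,-0.021,0,0,0,0],[-1,0.12,-0.028,0,0,0,0],[-1,0.14,-0.0325,0,0,0,0]]'
python3 -m inch '[[-1,0.01,-0.002,0,0,0,0],[-1,0.02,-0.005,0,0,0,0],[-1,0.03,-0.007,0,0,0,0],[-1,0.04,-0.009,0,0,0,0],[-1,0.04,-0.009,0,0,0,0]]'; python3 -c "
from h import *
s=sense();print(loc(s['position']),s['ft_force']);save('side','near1')"
```

```text
time_s: 2.1
position: [446.1, 172.4, 39.6]
eef_rot: [-2.457, -1.949, 0.019]
ft_force: [-0.3, 0.3, 0.2]
width: 0.009
gripper_force: 0.0
time_s: 2.6
position: [495.2, 163.7, 46.8]
eef_rot: [2.461, 1.951, 0.004]
ft_force: [-0.6, 0.0, -0.0]
width: 0.006
gripper_force: 0.5
time_s: 3.1
position: [503.7, 161.4, 45.3]
eef_rot: [-2.459, -1.951, 0.004]
ft_force: [-3.8, 1.8, 2.4]
width: 0.002
gripper_force: 2.3
[-61.54551099  -1.56617479  45.3331358 ] [-3.81736517  1.77941896  2.40975902]
```

View pics/near1.png

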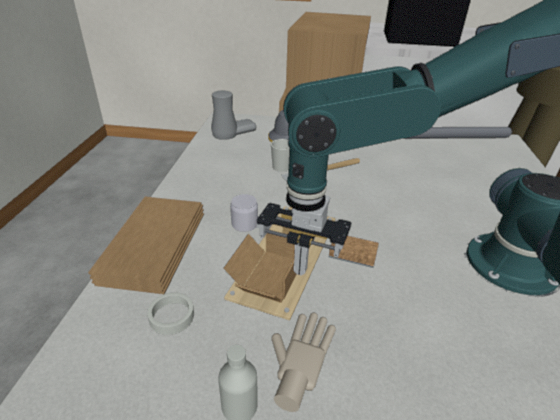

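The picture shows the fingers at (302,255) on the near panel, which is nearly or fully upright. I'll push a little more to seat it at its stop.

```bash
python3 -m inch '[[-1,0.005,-0.001,0,0,0,0],[-1,0.01,-0.002,0,0,0,0],[-1,0.015,-0.003,0,0,0,0],[-1,0.015,-0.003,0,0,0,0],[-1,0.015,-0.003,0,0,0,0]]'; python3 -c "
from h import *
s=sense();print(loc(s['position']))"
```

```text
time_s: 3.65
position: [503.8, 161.5, 44.9]
eef_rot: [-2.453, -1.948, 0.015]
ft_force: [-15.6, 2.3, 8.7]
width: 0.003
gripper_force: 8.0
[-61.50224966  -1.46749062  44.93969277]
```

```bash
python3 -m inch '[[-1,-0.05,0.0115,0,0,0,0],[-1,-0.1,0.023,0,0,0,0],[-1,-0.146,0.034,0.08,0,0,0],[-1,-0.146,0.034,0.22,0,0,0],[-1,-0.146,0.034,0.317,0,0,0]]'
python3 -m inch '[[-1,0.09,0.072,0,0,0,0],[-1,0.18,0.144,0,0,0,0],[-1,0.27,0.22,0,0,0,0],[-1,0.36,0.29,0,0,0,0],[-1,0.433,0.361,0,0,0,0]]'; python3 -c "
from h import *
s=sense();p=s['position'];print(loc(p),(wor(0,135)-p[:2])/300,(46-p[2])/300)"
```

```text
time_s: 4.15
position: [466.6, 170.7, 143.0]
eef_rot: [2.459, 1.952, 0.005]
ft_force: [1.2, -0.3, 0.9]
width: 0.002
gripper_force: 0.0
time_s: 4.65
position: [597.7, 279.5, 140.4]
eef_rot: [2.461, 1.951, 0.002]
ft_force: [0.8, -0.1, -0.3]
width: 0.003
gripper_force: 0.0
[  3.28159323 134.77056146 140.40887833] [-0.01048063  0.00322415] -0.3146962611035079
```

```bash
python3 -m inch '[[-1,-0.01,0.003,-0.11,0,0,0],[-1,-0.01,0.003,-0.22,0,0,0],[-1,-0.01,0.003,-0.3,0,0,0],[-1,-0.01,0.003,-0.314,0,0,0],[-1,-0.01,0.003,-0.314,0,0,0]]'
python3 -m inch '[[-1,-0.007,-0.03,0,0,0,0],[-1,-0.014,-0.06,0,0,0,0],[-1,-0.021,-0.09,0,0,0,0],[-1,-0.028,-0.12,0,0,0,0],[-1,-0.035,-0.15,0,0,0,0]]'
python3 -m inch '[[-1,-0.002,-0.01,0,0,0,0],[-1,-0.005,-0.02,0,0,0,0],[-1,-0.007,-0.03,0,0,0,0],[-1,-0.009,-0.04,0,0,0,0],[-1,-0.009,-0.04,0,0,0,0]]'; python3 -c "
from h import *
s=sense();print(loc(s['position']))"
```

```text
time_s: 5.15
position: [592.6, 279.4, 45.7]
eef_rot: [-2.461, -1.952, 0.002]
ft_force: [0.1, -0.4, 0.3]
width: 0.006
gripper_force: 0.0
time_s: 5.65
position: [582.5, 233.9, 47.5]
eef_rot: [2.461, 1.951, 0.003]
ft_force: [0.4, 1.1, 0.4]
width: 0.004
gripper_force: 0.6
time_s: 6.15
position: [580.3, 226.9, 46.5]
eef_rot: [-2.456, -1.951, -0.011]
ft_force: [3.7, 11.3, -2.3]
width: 0.007
gripper_force: 5.4
[-1.76700508 79.60873122 46.47872826]
```

```bash
python3 -m inch '[[-1,-0.001,-0.005,0,0,0,0],[-1,-0.002,-0.008,0,0,0,0],[-1,-0.002,-0.008,0,0,0,0],[-1,-0.002,-0.008,0,0,0,0],[-1,-0.002,-0.008,0,0,0,0]]'
python3 -m inch '[[-1,0.03,0.13,0,0,0,0],[-1,0.034,0.146,0.08,0,0,0],[-1,0.034,0.146,0.2,0,0,0],[-1,0.034,0.146,0.317,0,0,0],[-1,0.034,0.146,0.317,0,0,0]]'; python3 -c "
from h import *
s=sense();p=s['position'];print(loc(p),(wor(115,0)-p[:2])/300,(46-p[2])/300)"
```

```text
time_s: 6.65
position: [580.3, 226.9, 46.6]
eef_rot: [-2.454, -1.951, -0.017]
ft_force: [3.9, 15.2, -3.6]
width: 0.009
gripper_force: 7.8
time_s: 7.15
position: [592.2, 265.1, 148.3]
eef_rot: [2.457, 1.95, 0.016]
ft_force: [0.4, 0.1, 0.5]
width: 0.001
gripper_force: 0.0
[  1.1198049  119.49689521 148.28768805] [ 0.27944149 -0.473994  ] -0.34095896016667787
```

```bash
python3 -m inch '[[-1,0.07,-0.1,0,0,0,0],[-1,0.14,-0.22,0,0,0,0],[-1,0.21,-0.34,0,0,0,0],[-1,0.28,-0.45,0,0,0,0],[-1,0.28,-0.474,0,0,0,0]]'
python3 -m inch '[[-1,0,0,-0.1,0,0,0],[-1,0,0,-0.2,0,0,0],[-1,0,0,-0.3,0,0,0],[-1,0,0,-0.33,0,0,0],[-1,0,0,-0.33,0,0,0]]'
python3 -m inch '[[-1,-0.03,0.007,0,0,0,0],[-1,-0.06,0.014,0,0,0,0],[-1,-0.09,0.021,0,0,0,0],[-1,-0.12,0.028,0,0,0,0],[-1,-0.14,0.0325,0,0,0,0]]'
python3 -m inch '[[-1,-0.01,0.002,0,0,0,0],[-1,-0.02,0.005,0,0,0,0],[-1,-0.03,0.007,0,0,0,0],[-1,-0.04,0.009,0,0,0,0],[-1,-0.045,0.01,0,0,0,0]]';python3 -c "
from h import *
s=sense();print(loc(s['position']))"
```

```text
time_s: 7.65
position: [674.3, 117.1, 139.0]
eef_rot: [2.466, 1.946, -0.006]
ft_force: [-0.8, 0.4, -0.9]
width: 0.009
gripper_force: 0.0
time_s: 8.15
position: [670.9, 122.2, 39.6]
eef_rot: [-2.458, -1.951, 0.008]
ft_force: [-0.8, -0.0, 0.9]
width: 0.002
gripper_force: 0.0
time_s: 8.65
position: [630.0, 132.2, 43.3]
eef_rot: [-2.461, -1.953, -0.0]
ft_force: [1.6, 0.8, 0.6]
width: 0.002
gripper_force: 0.5
time_s: 9.15
position: [625.4, 133.0, 42.9]
eef_rot: [2.453, 1.943, 0.02]
ft_force: [21.9, -3.2, -10.4]
width: 0.007
gripper_force: 11.0
[63.42671781 -1.69786069 42.85623195]
```

```bash
python3 -m inch '[[-1,0.05,-0.0115,0,0,0,0],[-1,0.1,-0.023,0,0,0,0],[-1,0.146,-0.034,0.08,0,0,0],[-1,0.146,-0.034,0.22,0,0,0],[-1,0.146,-0.034,0.36,0,0,0]]'
python3 -m inch '[[-1,-0.1,-0.13,0.05,0,0,0],[-1,-0.2,-0.26,0.05,0,0,0],[-1,-0.3,-0.39,0.05,0,0,0],[-1,-0.4,-0.52,0.05,0,0,0],[-1,-0.45,-0.6,0.05,0,0,0]]'
python3 - <<'E'
from h import *
p=sense()['position'];print(loc(p),p,(wor(-6,-258)-p[:2])/300)
s=save('top','top2');save('side','side2')
for n in('top2','side2'):
    s=dict(np.load(n+'.npz')); L=loc(cloud(s)).reshape(-1,3); x,y,z=L.T
    for k,m,a in(('far',(x>35)&(x<115)&(abs(y)<50),0),('near',(x<-35)&(x>-115)&(abs(y)<50),0),('left',(abs(x)<30)&(y>55)&(y<130),1)):
        q=L[m&(z>60)&(z<95)]; print(n,k,len(q),np.percentile(q[:,[a,2]],[5,50,95],axis=0).round(1).tolist() if len(q) else '')
E
```

```text
time_s: 9.65
position: [660.3, 124.2, 149.4]
eef_rot: [-2.459, -1.95, 0.007]
ft_force: [0.5, 0.4, -0.5]
width: 0.005
gripper_force: 0.0
time_s: 10.15
position: [523.6, -57.4, 165.2]
eef_rot: [-2.462, -1.949, 0.003]
ft_force: [0.3, -0.5, 0.0]
width: 0.003
gripper_force: 0.0
[   7.46431316 -210.15743997  165.19168488] [523.63760309 -57.38009221 165.19168488] [-0.07985832 -0.14515266]
top2 far 117 [[45.2, 66.5], [47.1, 78.5], [50.1, 81.5]]
top2 near 107 [[-49.3, 71.3], [-46.8, 78.7], [-44.6, 81.2]]
top2 left 101 [[63.7, 62.1], [65.0, 77.5], [68.5, 81.5]]
side2 far 194 [[46.3, 61.6], [47.4, 75.2], [51.1, 81.1]]
side2 near 168 [[-48.2, 61.4], [-47.5, 77.4], [-43.7, 81.0]]
side2 left 235 [[67.0, 61.9], [70.4, 72.7], [72.0, 80.5]]
```

View pics/side2.png

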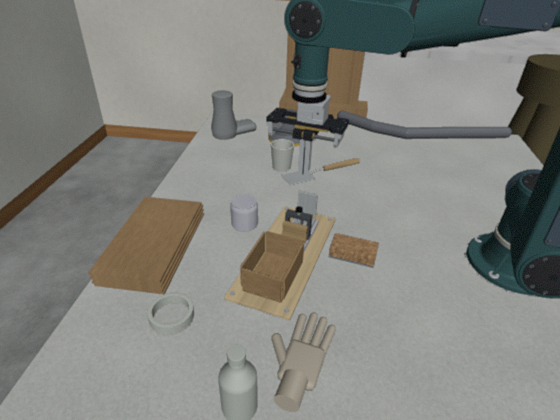

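The side view shows all three panels upright at the carton (272,265), with bystanders unmoved. Next I go behind the push plate.

```bash
python3 -m inch '[[-1,-0.04,-0.07,0,0,0,0],[-1,-0.08,-0.145,0,0,0,0],[-1,-0.08,-0.145,-0.12,0,0,0],[-1,-0.08,-0.145,-0.26,0,0,0],[-1,-0.08,-0.145,-0.34,0,0,0]]'
python3 -m inch '[[-1,0.005,0.019,0,0,0,0],[-1,0.009,0.039,0,0,0,0],[-1,0.014,0.058,0,0,0,0],[-1,0.016,0.068,0,0,0,0],[-1,0.016,0.068,0,0,0,0]]';python3 -c "
from h import *
s=sense();print(loc(s['position']))"
```

```text
time_s: 10.75
position: [500.8, -97.7, 60.0]
eef_rot: [-2.457, -1.949, 0.004]
ft_force: [0.4, 1.1, -1.2]
width: 0.004
gripper_force: 0.0
time_s: 11.25
position: [508.7, -78.7, 65.5]
eef_rot: [2.458, 1.951, 0.003]
ft_force: [0.4, -1.7, -0.2]
width: 0.005
gripper_force: 0.4
[  -2.25296003 -234.33844453   65.48593861]
```

```bash
python3 -m inch '[[-1,0.0,0.02,0,0,0,0],[-1,0.004,0.04,0,0,0,0],[-1,0.008,0.06,0,0,0,0],[-1,0.012,0.08,0,0,0,0],[-1,0.016,0.1,0,0,0,0]]'
python3 -m inch '[[-1,0.004,0.018,0,0,0,0],[-1,0.008,0.036,0,0,0,0],[-1,0.012,0.05,0,0,0,0],[-1,0.016,0.067,0,0,0,0],[-1,0.019,0.08,0,0,0,0]]';python3 -c "
from h import *
s=sense();print(loc(s['position']))"
```

```text
time_s: 11.75
position: [514.3, -54.1, 65.6]
eef_rot: [2.454, 1.942, -0.004]
ft_force: [2.1, -13.4, -0.0]
width: 0.004
gripper_force: 6.6
time_s: 12.25
position: [519.8, -30.4, 65.6]
eef_rot: [2.454, 1.942, -0.005]
ft_force: [1.7, -15.1, 1.3]
width: 0.005
gripper_force: 7.2
[  -2.3635214  -184.77443294   65.57797426]
```

```bash
python3 -m inch '[[-1,0.001,0.007,0,0,0,0],[-1,0.003,0.014,0,0,0,0],[-1,0.005,0.021,0,0,0,0],[-1,0.006,0.027,0,0,0,0],[-1,0.006,0.027,0,0,0,0]]';python3 -c "
from h import *
s=sense();print(loc(s['position']))"
```

```text
time_s: 12.75
position: [519.9, -30.2, 65.8]
eef_rot: [2.448, 1.934, -0.025]
ft_force: [-2.6, -33.2, 3.3]
width: 0.004
gripper_force: 16.5
[  -2.36944585 -184.51929034   65.81251618]
```

The slide is at its stop: the force rose to 33 N with no travel. I'll ease the push a little and check with a picture.

```bash
python3 -m inch '[[-1,-0.001,-0.004,0,0,0,0],[-1,-0.002,-0.009,0,0,0,0],[-1,-0.002,-0.009,0,0,0,0],[-1,-0.002,-0.009,0,0,0,0],[-1,-0.002,-0.009,0,0,0,0]]';python3 -c "
from h import *
s=save('side','end');print(loc(sense()['position']))
c=s['color'][170:330,200:400];cv2.imwrite('pics/endc.png',cv2.resize(c,None,fx=3.5,fy=3.5,interpolation=2)[:,:,::-1])"
```

```text
time_s: 13.25
position: [519.9, -30.1, 65.7]
eef_rot: [2.451, 1.937, -0.017]
ft_force: [-1.6, -26.0, 2.9]
width: 0.005
gripper_force: 12.9
[  -2.36621674 -184.47645578   65.72948283]
```

View pics/endc.png

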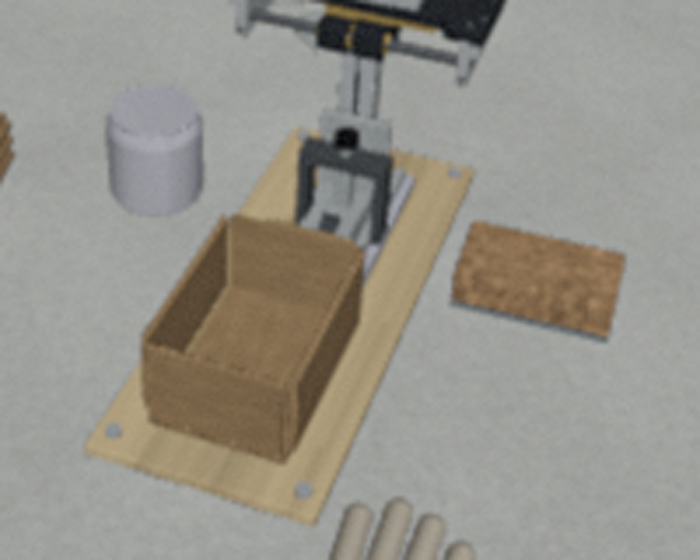

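The crop shows the box standing with all panels upright around (255,340). The pad is against the fixed wall at (295,230), and the fingers are holding the push plate at (360,110).

```bash
python3 -c "
from bench import close_job; print(close_job())"
```

```text
the job is handed in; nothing more can be done
None
```

The left, near and far panels are upright, and the clamp slide is fully home against the fixed wall with the arm still pressing on it (about 26 N); the job is handed in at about 13 s with no bystander seen to move.

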